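# Set up the bench spindle sander with the thick drum

## Task

Set up the spindle sander for the thick drum: over the bare spindle put first the wide steel washer, then the thick sanding drum, then the small steel washer, and last the black cap, each set all the way down on the one below. Leave the thin drum, the tin and the clamp where they are.

Things in the scene. Friction and masses are not known exactly. Their poses are not given: they have to be found in the camera images.
- sander: fixed round steel table of the spindle sander, 160 mm across and 12 mm thick, lying on the bench, with an upright steel spindle at its centre: 14 mm in diameter, from 12 to 102 mm above the bench, then tapering over 20 mm to a 6 mm tip at 122 mm. Origin: centre of the underside, at bench height (z = 0), on the spindle's axis; z up
- spindle_tip (a point): the tip of the spindle, on its axis, 122 mm above the bench
- wide_washer: flat steel ring, 60 mm outside diameter, 22 mm bore, 12 mm thick, 0.15 to 0.3 kg, lying flat. Origin: on its axis, at the underside; z up
- thick_drum: the thicker of the two brown sanding drums, an upright tube 50 mm outside diameter, 22 mm bore right through, 60 mm tall, 0.1 to 0.2 kg. Origin: on its axis, at the underside; z up
- small_washer: flat steel ring, 44 mm outside diameter, 22 mm bore, 12 mm thick, 0.07 to 0.14 kg, lying flat. Origin: on its axis, at the underside; z up
- cap: black plastic slip-on cap, a round knob 34 mm in diameter and 40 mm tall with a closed top, 0.03 to 0.07 kg; standing mouth down, its blind hole underneath is 22 mm across and 32 mm deep. No thread: it just drops on. Origin: on its axis, at the underside (the mouth); z up
- thin_drum: the thinner brown sanding drum, an upright tube 34 mm outside diameter, 22 mm bore, 60 mm tall; not wanted, to be left standing. Origin: on its axis, at the underside; z up
- tin: round metal tin with paper label, 66 mm across, 60 mm tall, to be left alone. Origin: centre of its underside; z up
- clamp: red C-clamp lying flat, about 80 by 125 mm, 18 mm high at most, to be left alone. Origin: middle of the clamp at bench height; z up
There are look-alikes about, which are no part of the job. What is shaped like the small_washer but blue or turquoise is not meant. Of the things that look like the cap, the smallest one is meant.

How it is judged:
By the outcome, as a careful person would: the job done as asked, in the order asked, and still so for the second after the job is handed in, with the robot touching nothing.
It also fails if it takes over 128 s, if anything falls off the work surface, if the arm or the gripper's body presses on something with over 40 N, if the wrist force passes 120 N, or if a joint passes its speed limit or range.

## Robot

A 6-joint arm with a two-finger parallel gripper is mounted at the origin on the work surface. World frame = base frame: x ahead of the robot, y to its left, z up, the work surface at z = 0. Lengths are in m, angles in rad, forces in N, time in s.
With the tool pointing down it reaches from about 0.35 to 0.975 m from the base axis. Payload 4.9 kg.
Tool frame: the origin (TCP) lies at the very end of the fingers, on their centre line; the grasp point (between the pads) lies manip.grip_point_offset behind it (manip.grip_point_offset is the distance from the TCP to the grasp point, in m); z points along the fingers, y is the line along which they close (so a half turn about z gives the same grasp; the last joint's range is limited). The gripper opens to 85 mm and grips with 20 to 120 N. Pads are 22 mm wide; open, the fingers measure 114 mm over their backs; the gripper's body (76 mm by 85 mm) begins 54 mm behind the grasp point. The pads swing forward as they close: fully open they stand 13 mm farther back than shut.
Start: joints at [-1.319, 0.053, 1.613, -0, 1.476, -0.119], TCP at [0.226, -0.583, 0.231] pointing down, gripper open.
Joint ranges: [-3.01, 3.01], [-1.01, 2.22], [0.06, 2.58], [-1.02, 4.17], [0.09, 2.62], [-3.14, 3.14]. Speed limits (rad/s): [2.57, 2.57, 3.14, 3.14, 3.14, 3.14].

## Interface

Orientations are given as a unit quaternion [w, x, y, z].
In Python, from plant import manip gives the robot as it stands.
- The arm moves only by the shell command python3 -m crank 'ROWS' [OPENING]. ROWS is JSON, a list of rows, each an object of numbers: "x", "y", "z": the shift along the tool's x, y, z in cm; "turn": the turn about the tool's z in rad. In form: [{"x": .., "y": .., "z": .., "turn": ..}, ...]. A call has 1 to 5 rows; each row shifts and turns the commanded pose from where the row before left it, along the tool's axes as they then stand; what a row does not reach is not made up. A row lasts 1/10 s, in which the tool goes at most 50 mm and 8.59 degrees, less where a joint would pass 70% of its speed; a pose out of reach is approached as far as the arm can. A call with a gripper value outside its range is refused whole. OPENING is the opening in per cent of the stroke, from 0 (shut) to 100 (fully open), set as the call begins (- or left out, the last holds). The fingers move at their own pace and stop on an object; the grip force is fixed at half the most. Time passes only in rows, so rows that do not move let the fingers close. It gives the time, the measured TCP pose, the force, the opening and the grip force at its end, in the units of the state.
- manip.state(): the state, without advancing time (a new reading comes with each control period).
- manip.grab_frame(name): name is "scene" or "top"; returns (picture, depth): 400x640x3 uint8, red, green, blue; 400x640 float32, m along the optical axis (not along the pixel's ray), 0 where there is no reading.
- manip.camera_model(name): a dict with "mtx" (3x3 intrinsics, pixels), "world_to_cam" (4x4, takes a point from world to camera coordinates). Camera axes: x right, y down, z forward; pixel columns grow to the right and rows downward; lengths in m; the calibration is good to about 2 mm. A picture is of the moment at which its call begins. camera_model takes no time and is no camera call.
- manip.job_done(): hands the job in; it is judged then, once.
The state is a dict: "time": time; "joint_pos": joint angles; "joint_vel": joint speeds; "joint_efforts": joint torques, N m; "tool_pos": TCP position; "tool_rot": TCP orientation; "contact_force": force on the tool from outside, world axes, zero at the start; "ft_torque": the same for the moment, N m; "gripper_width": opening from 0.0 (shut) to 1.0 (fully open); "grasp_force": force on a finger pad.
Only numpy, scipy, OpenCV 4.12 (cv2) and the standard library are available. Lean on these libraries where they do the work, as an engineer would, in place of code of your own. Each camera call takes 0.05 s, during which the arm holds its last target. There are 200 camera calls.

## Working session

There is one attempt and no reset: what is moved stays moved. The work goes in short steps, Python scripts to look and compute and a shell command to move; the robot and the scene stay as the last step left them, time stands still between calls to the robot, and variables do not carry over. Pictures are saved under pics/ and viewed, at most 14 in all, crops included, and the job is handed in when it is done.

```bash
mkdir -p pics; cat > h.py <<'E'
import numpy as np, cv2
from plant import manip
def save(n):
    for c in ("top","scene"):
        p,d=manip.grab_frame(c); cv2.imwrite(f"pics/{c}{n}.png",p[:,:,::-1]); np.save(f"pics/{c}{n}.npy",d)
def cloud(c,n):
    d=np.load(f"pics/{c}{n}.npy"); m=manip.camera_model(c); K=np.array(m["mtx"]); T=np.linalg.inv(np.array(m["world_to_cam"]))
    v,u=np.mgrid[:400,:640]; P=np.stack([(u-K[0,2])/K[0,0]*d,(v-K[1,2])/K[1,1]*d,d],-1)
    return P@T[:3,:3].T+T[:3,3], d
E
python3 - <<'E'
from h import *
save(0); s=manip.state(); print(s, manip.grip_point_offset)
for c in("top","scene"): print(manip.camera_model(c))
E
```

```text
{'time': 0.1, 'joint_pos': array([-1.31898259e+00,  5.33189482e-02,  1.61416470e+00,  3.10871297e-05,
        1.47596609e+00, -1.18994844e-01]), 'joint_vel': array([-0.00090227, -0.00126484, -0.00319853,  0.0015859 , -0.00093474,
       -0.00056448]), 'joint_efforts': array([ 1.01569665e-03, -3.94903922e+01, -3.71362138e+01, -8.71531847e-05,
        3.90078189e-03,  2.17954550e-06]), 'tool_pos': array([ 0.22635257, -0.58197426,  0.23016373]), 'tool_rot': array([-9.27522572e-04,  9.82861652e-01,  1.84342371e-01, -4.61804378e-05]), 'contact_force': array([-0.08389654,  0.9065809 ,  0.2878496 ]), 'ft_torque': array([-0.00749468, -0.01705254,  0.05979804]), 'grasp_force': 0.0, 'gripper_width': 0.9987404460313598} 0.0187
{'mtx': array([[448.68438301,   0.        , 322.14704979],
       [  0.        , 448.68438301, 203.81845659],
       [  0.        ,   0.        ,   1.        ]]), 'world_to_cam': array([[-0.01021705, -0.99984397,  0.01440996, -0.02668417],
       [-0.99492183,  0.00872161, -0.10027203,  0.55704204],
       [ 0.10013071, -0.01536127, -0.9948557 ,  1.07425909],
       [ 0.        ,  0.        ,  0.        ,  1.        ]])}
{'mtx': array([[419.5287378 ,   0.        , 320.98667158],
       [  0.        , 419.5287378 , 200.36492763],
       [  0.        ,   0.        ,   1.        ]]), 'world_to_cam': array([[ 0.82183318,  0.56970796,  0.00480278, -0.43606869],
       [ 0.48348461, -0.69294256, -0.53485815, -0.24454437],
       [-0.30138489,  0.44188624, -0.84492822,  1.15255391],
       [ 0.        ,  0.        ,  0.        ,  1.        ]])}
```

View pics/top0.png

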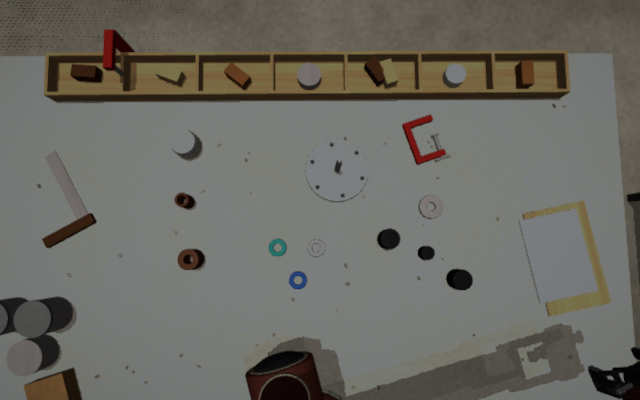

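View pics/scene0.png

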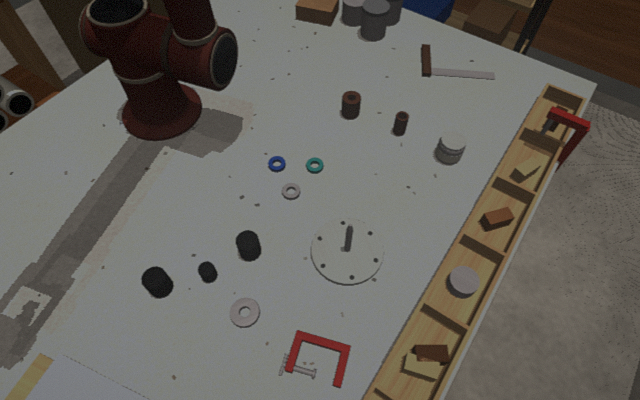

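Top view, candidates and choices:
- **Wide washer:** grey ring (431,206).
- **Small washer:** steel ring (316,247). Turquoise (278,247) and blue (298,280) are look-alikes.
- **Thick drum:** (190,259). The thin one is at (185,200).
- **Cap:** the smallest black knob (426,253). The larger knobs are at (388,239) and (460,279).
- **Spindle:** about (338,165).
- **Leave alone:** tin (185,143) and clamp (425,140).

```bash
cat > m.py <<'E'
from h import *
# name: (u,v,half window,zlo,zhi)
W={"wide":(431,206,18,.006,.03),"small":(316,247,14,.006,.03),"turq":(278,247,14,.006,.03),"drum":(190,259,18,.05,.07),"thin":(185,200,14,.05,.07),
"cap":(426,253,14,.03,.06),"capB":(388,239,17,.03,.07),"capC":(460,279,17,.03,.07),"tin":(185,143,22,.05,.07),"table":(338,170,38,.006,.02),"spindle":(338,165,18,.03,.13)}
def run(n,names):
    X,d=cloud("top",n)
    for k in names:
        u,v,h,a,b=W[k]; R=X[v-h:v+h,u-h:u+h].reshape(-1,3); dd=d[v-h:v+h,u-h:u+h].ravel()
        p=R[(dd>0)&(R[:,2]>a)&(R[:,2]<b)]
        if len(p)<5: print(k,len(p));continue
        (x,y),r=cv2.minEnclosingCircle((p[:,:2]*1000).astype(np.float32))
        print(k,len(p),"c",round(x,1),round(y,1),"diam",round(2*r,1),"mid",((p[:,:2].min(0)+p[:,:2].max(0))*500).round(1),"z",np.percentile(p[:,2],[5,50,95]).round(4))
E
python3 - <<'E'
from m import *
run(0,W)
m=cv2.imread("pics/top0.png")[190:300,250:480]
cv2.imwrite("pics/crop0.png",cv2.convertScaleAbs(cv2.resize(m,None,fx=3.4,fy=3.4,interpolation=cv2.INTER_CUBIC),alpha=1.6))
E
```

```text
wide 390 c 554.8 -322.0 diam 95.5 mid [ 553.4 -311.1] z [0.0081 0.0121 0.0151]
small 176 c 459.1 -23.3 diam 63.4 mid [456.3 -19.9] z [0.0089 0.0118 0.015 ]
turq 189 c 457.4 85.5 diam 58.1 mid [452.5  84.2] z [0.008  0.0117 0.0153]
drum 306 c 427.0 285.0 diam 50.3 mid [426.2 284.7] z [0.0539 0.0594 0.0624]
thin 114 c 568.4 303.3 diam 34.2 mid [568.1 302.3] z [0.0507 0.0589 0.0625]
cap 159 c 436.3 -285.3 diam 33.9 mid [ 435.3 -284.7] z [0.0354 0.0401 0.0435]
capB 349 c 470.3 -192.1 diam 48.9 mid [ 470.8 -192.2] z [0.0421 0.0574 0.0615]
capC 391 c 371.7 -361.1 diam 49.3 mid [ 371.6 -360.7] z [0.0392 0.0574 0.0607]
tin 527 c 708.1 303.2 diam 63.4 mid [708.8 303.5] z [0.053  0.0594 0.0627]
table 3042 c 646.8 -89.9 diam 216.2 mid [652.4 -77.9] z [0.0085 0.0121 0.0155]
spindle 59 c 643.4 -69.8 diam 13.2 mid [642.8 -69.8] z [0.0366 0.0961 0.1232]
```

View pics/crop0.png

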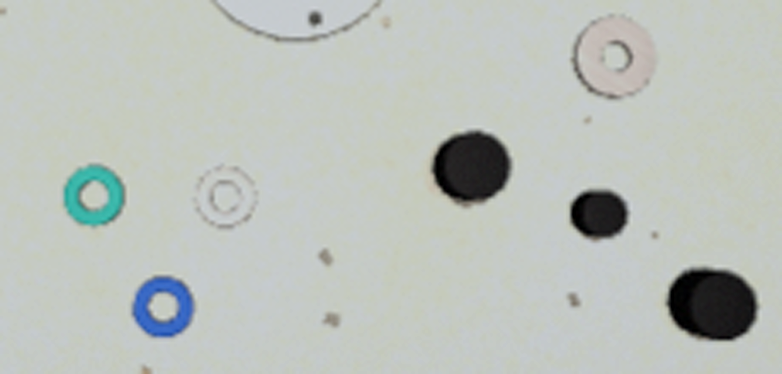

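The crop shows the bare steel ring at (226,197), i.e. top (316,248); the wide washer at (616,56), i.e. (431,206); and the smallest black knob at (600,213), i.e. (426,252). The measured diameters (drum 50, cap 34, against knobs of 49) confirm the choices. Next I'll measure the flat things by ray and fit.

```bash
cat >> m.py <<'E'
def ray(u,v,z,c="top"):
    m=manip.camera_model(c);K=np.array(m["mtx"]);T=np.linalg.inv(np.array(m["world_to_cam"]))
    r=T[:3,:3]@np.linalg.solve(K,[u,v,1.]); o=T[:3,3]; return (o+r*(z-o[2])/r[2])[:2]*1000
def to(x,y,z):
    "remaining shift in tool axes (cm), mm input"
    from scipy.spatial.transform import Rotation as R
    s=manip.state(); q=s["tool_rot"]; r=R.from_quat([q[1],q[2],q[3],q[0]])
    print("shift cm",(r.inv().apply(np.array([x,y,z])/1000-s["tool_pos"])*100).round(2),"yaw",np.arctan2(*r.as_matrix()[[1,0],0]).round(4),"t",round(s["time"],1))
E
python3 - <<'E'
from m import *
X,d=cloud("top",0)
for k,(u,v,h,D) in {"wide":(431,206,22,60),"small":(316,247,18,44),"table":(338,170,45,160)}.items():
    M=((X[...,2]>.006)&(X[...,2]<.022)&(d>0)).astype(np.uint8)[v-h:v+h,u-h:u+h]
    M=cv2.morphologyEx(M,cv2.MORPH_OPEN,np.ones((3,3)))
    n,L,S,C=cv2.connectedComponentsWithStats(M); i=1+S[1:,4].argmax()
    P=np.argwhere(L==i)[:,::-1].astype(np.float32); hull=cv2.convexHull(P)
    (cx,cy),ax,an=cv2.fitEllipse(hull)
    c=ray(cx+u-h,cy+v-h,.012); print(k,S[i],"ellipse px",round(cx+u-h,1),round(cy+v-h,1),np.round(ax,1),"world",c.round(1))
print("small ray",ray(250+226/3.4-.35,190+197/3.4-.35,.012),"wide ray",ray(250+616/3.4-.35,190+56/3.4-.35,.012))
to(554,-313,100)
E
```

```text
wide [ 10  11  24  23 384] ellipse px 430.8 206.0 [23. 24.] world [ 550.6 -303.8]
small [ 10  10  17  17 169] ellipse px 316.1 247.2 [17.  17.1] world [450.9 -16.1]
table [  13   14   63   63 3027] ellipse px 336.9 169.7 [62.4 63.1] world [644.4 -70.2]
small ray [449.92472234 -16.2337765 ] wide ray [ 550.22455674 -303.96939507]
shift cm [ 40.28 -13.17  13.05] yaw 0.3708 t 0.1
```

```bash
python3 -m crank '[{"turn":0.125},{"turn":0.125},{"turn":0.12},{},{}]' 75; python3 -c "
from m import *
to(550.5,-304,100)"
```

```text
shift cm [ 40.28 -14.14  13.05] yaw 0.3708 t 0.1schema error: expected keys x, y, z, turn
```

```bash
python3 -m crank '[{"x":0,"y":0,"z":0,"turn":0.125},{"x":0,"y":0,"z":0,"turn":0.125},{"x":0,"y":0,"z":0,"turn":0.12},{"x":0,"y":0,"z":0,"turn":0},{"x":0,"y":0,"z":0,"turn":0}]' 75; python3 -c "
from m import *
to(550.5,-304,100)"
```

```text
time: 0.6
tool_pos: [0.2264, -0.5823, 0.2308]
tool_rot: [-0.0, 1.0, 0.002, -0.0]
contact_force: [-0.0, -0.4, 0.7]
gripper_width: 0.752
grasp_force: 0.0
shift cm [ 32.5  -27.71  13.1 ] yaw 0.0033 t 0.6
```

```bash
python3 -m crank '[{"x":3.2,"y":-2.8,"z":0,"turn":0},{"x":3.2,"y":-2.8,"z":0,"turn":0},{"x":3.2,"y":-2.8,"z":0,"turn":0},{"x":3.2,"y":-2.8,"z":0,"turn":0},{"x":3.2,"y":-2.8,"z":0,"turn":0}]' 
python3 -m crank '[{"x":3.2,"y":-2.8,"z":1,"turn":0},{"x":3.2,"y":-2.8,"z":2,"turn":0},{"x":3.2,"y":-2.8,"z":2,"turn":0},{"x":3.2,"y":-2.8,"z":2,"turn":0},{"x":3.2,"y":-2.8,"z":2,"turn":0}]' 
python3 -m crank '[{"x":0,"y":0,"z":2,"turn":0},{"x":0,"y":0,"z":2,"turn":0},{"x":0,"y":0,"z":0,"turn":0},{"x":0,"y":0,"z":0,"turn":0}]'
python3 -c "
from m import *
to(550.5,-304,40); save(1)
X,d=cloud('top',1)
a=cv2.imread('pics/top1.png')[150:260,370:490]; cv2.imwrite('pics/crop1.png',cv2.convertScaleAbs(cv2.resize(a,None,fx=4,fy=4),alpha=1.7))"
```

```text
time: 1.1
tool_pos: [0.3874, -0.4411, 0.2313]
tool_rot: [0.0, 1.0, 0.001, 0.0]
contact_force: [0.5, 0.2, 0.7]
gripper_width: 0.749
grasp_force: 0.0
time: 1.6
tool_pos: [0.5474, -0.3009, 0.1406]
tool_rot: [0.0, 1.0, 0.002, 0.0]
contact_force: [0.9, -1.1, 0.5]
gripper_width: 0.752
grasp_force: 0.0
time: 2.0
tool_pos: [0.546, -0.3022, 0.1012]
tool_rot: [-0.0, 1.0, 0.001, -0.0]
contact_force: [-0.5, -0.0, 0.2]
gripper_width: 0.75
grasp_force: 0.0
shift cm [0.45 0.19 6.12] yaw 0.0017 t 2.0
```

```bash
python3 -m crank '[{"x":0.45,"y":0.2,"z":2,"turn":0},{"x":0,"y":0,"z":2,"turn":0},{"x":0,"y":0,"z":2,"turn":0},{"x":0,"y":0,"z":2,"turn":0},{"x":0,"y":0,"z":1,"turn":0}]' 88
python3 -m crank '[{"x":0,"y":0,"z":0.5,"turn":0},{"x":0,"y":0,"z":0,"turn":0},{"x":0,"y":0,"z":0,"turn":0}]'
python3 -c "
from m import *
to(550.5,-304,0); save(2)
a=cv2.imread('pics/scene2.png')[220:370,150:350]; cv2.imwrite('pics/crop2.png',cv2.convertScaleAbs(cv2.resize(a,None,fx=4,fy=4,interpolation=cv2.INTER_CUBIC),alpha=1.7))"
```

```text
time: 2.6
tool_pos: [0.5505, -0.3045, 0.0109]
tool_rot: [-0.0, 1.0, 0.0, -0.0]
contact_force: [0.5, -0.3, -0.5]
gripper_width: 0.881
grasp_force: 0.0
time: 2.9
tool_pos: [0.5515, -0.3049, 0.0076]
tool_rot: [0.001, 1.0, 0.0, 0.001]
contact_force: [0.5, 0.6, 0.7]
gripper_width: 0.879
grasp_force: 0.0
shift cm [-0.1  -0.09  0.76] yaw 0.0008 t 2.9
```

View pics/crop2.png

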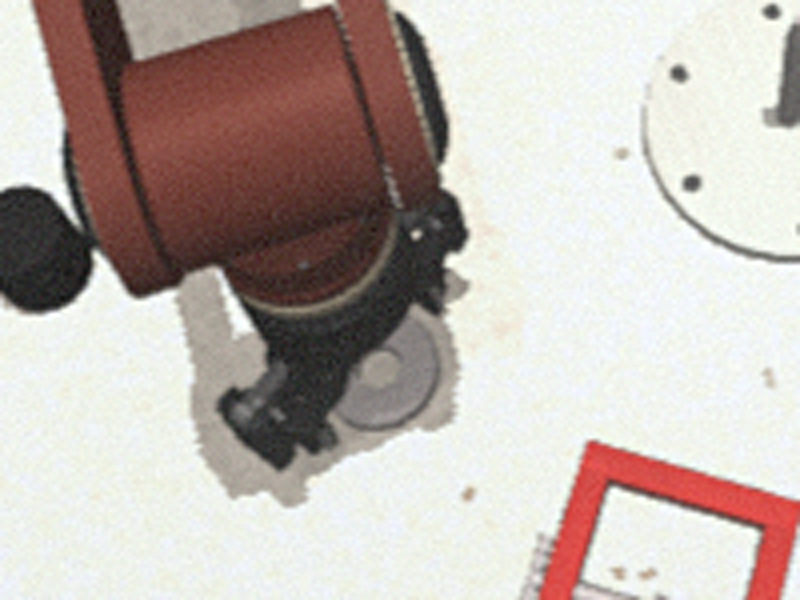

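The washer's centre in the crop is (382,370). It sits between the open fingers, slightly toward +x, and the fingertips still stand a little above the bench. I'll go lower and close.

```bash
python3 -m crank '[{"x":0,"y":0,"z":0.3,"turn":0},{"x":0,"y":0,"z":0.3,"turn":0},{"x":0,"y":0,"z":0,"turn":0}]'
python3 -m crank '[{"x":0,"y":0,"z":0,"turn":0},{"x":0,"y":0,"z":0,"turn":0},{"x":0,"y":0,"z":0,"turn":0},{"x":0,"y":0,"z":0,"turn":0},{"x":0,"y":0,"z":0,"turn":0}]' 60
```

```text
time: 3.3
tool_pos: [0.5504, -0.304, -0.0002]
tool_rot: [-0.0, 1.0, 0.0, -0.0]
contact_force: [0.1, -0.3, -0.1]
gripper_width: 0.88
grasp_force: 0.0
time: 3.8
tool_pos: [0.5511, -0.3043, 0.0012]
tool_rot: [-0.0, 1.0, 0.0, 0.0]
contact_force: [-1.2, 1.7, 5.6]
gripper_width: 0.665
grasp_force: 62.6
```

```bash
python3 -m crank '[{"x":0,"y":0,"z":-1,"turn":0},{"x":0,"y":0,"z":-3,"turn":0},{"x":0,"y":0,"z":-5,"turn":0},{"x":0,"y":0,"z":-5,"turn":0},{"x":0,"y":0,"z":-4,"turn":0}]'
python3 -m crank '[{"x":2,"y":-5,"z":0,"turn":0},{"x":2,"y":-5,"z":0,"turn":0},{"x":2,"y":-5,"z":0,"turn":0},{"x":2,"y":-5,"z":0,"turn":0},{"x":0,"y":0,"z":0,"turn":0}]'
python3 -c "
from m import *
to(644,-70,180); save(3)
a=cv2.imread('pics/scene3.png')[150:350,220:440]; cv2.imwrite('pics/crop3.png',cv2.convertScaleAbs(cv2.resize(a,None,fx=3,fy=3,interpolation=cv2.INTER_CUBIC),alpha=1.7))"
```

```text
time: 4.3
tool_pos: [0.5509, -0.3045, 0.1832]
tool_rot: [0.001, 1.0, 0.0, 0.001]
contact_force: [1.3, -1.0, -2.3]
gripper_width: 0.665
grasp_force: 64.8
time: 4.8
tool_pos: [0.6259, -0.1128, 0.1798]
tool_rot: [-0.001, 1.0, 0.004, -0.0]
contact_force: [-0.3, -1.2, -2.6]
gripper_width: 0.664
grasp_force: 64.9
shift cm [ 1.85 -4.27 -0.01] yaw 0.0074 t 4.8
```

View pics/crop3.png

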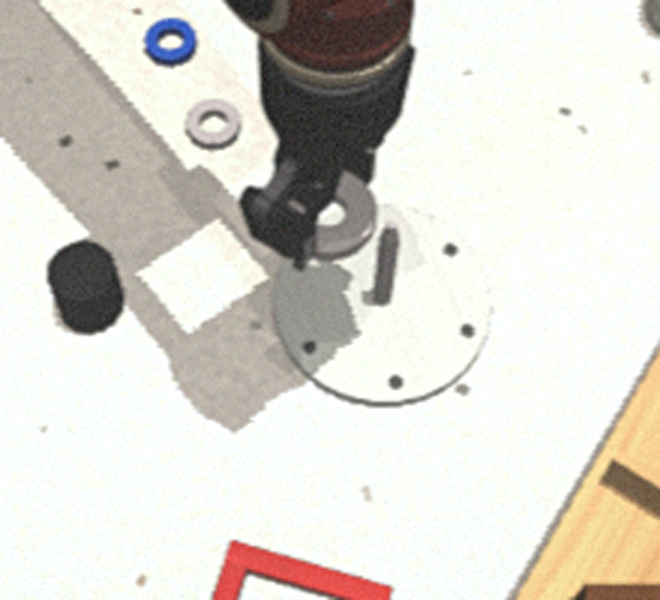

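The washer is held flat. Its bore is at crop (332,213), i.e. scene (330.7,221), beside the spindle at crop (385,265). Next I'll check the bore's offset from the TCP.

```bash
python3 -c "
from m import *
print(ray(220+332/3-.3,150+213/3-.3,.186,'scene'), manip.state()['tool_pos'])
print('spindle tip', ray(220+391/3-.3,150+230/3-.3,.122,'scene'))
X,d=cloud('scene',3); R=X[190:245,300:350].reshape(-1,3); p=R[(R[:,2]>.182)&(R[:,2]<.2)]; print(len(p),p.min(0),p.max(0),np.median(p,0))
"
```

```text
[ 627.48271501 -111.61199996] [ 0.62467522 -0.11731644  0.17970838]
spindle tip [647.24224057 -69.16276054]
433 [ 0.60350159 -0.15624053  0.18214855] [ 0.6536867  -0.08082796  0.19957321] [ 0.63705913 -0.11307624  0.19041742]
```

```bash
python3 -m crank '[{"x":1,"y":-2.2,"z":0,"turn":0},{"x":0.95,"y":-2.2,"z":0,"turn":0},{"x":0,"y":0,"z":0,"turn":0},{"x":0,"y":0,"z":0,"turn":0},{"x":0,"y":0,"z":0,"turn":0}]'
python3 -m crank '[{"x":0,"y":0,"z":0,"turn":0}]'
python3 -c "
from m import *
to(644.4,-70,180); save(4);to(644.4,-70,180);
a=cv2.imread('pics/scene4.png')[150:300,270:440]; cv2.imwrite('pics/crop4.png',cv2.convertScaleAbs(cv2.resize(a,None,fx=4,fy=4,interpolation=cv2.INTER_CUBIC),alpha=1.7))"
```

```text
time: 5.4
tool_pos: [0.6438, -0.076, 0.18]
tool_rot: [0.0, 1.0, -0.0, -0.0]
contact_force: [0.1, -0.8, -2.7]
gripper_width: 0.661
grasp_force: 64.9
time: 5.5
tool_pos: [0.644, -0.0758, 0.1802]
tool_rot: [0.0, 1.0, -0.0, -0.0]
contact_force: [-0.3, -0.9, -2.4]
gripper_width: 0.667
grasp_force: 64.9
shift cm [ 0.04 -0.58  0.02] yaw -0.0009 t 5.5
shift cm [ 0.03 -0.54  0.03] yaw -0.0004 t 5.6
```

View pics/crop4.png

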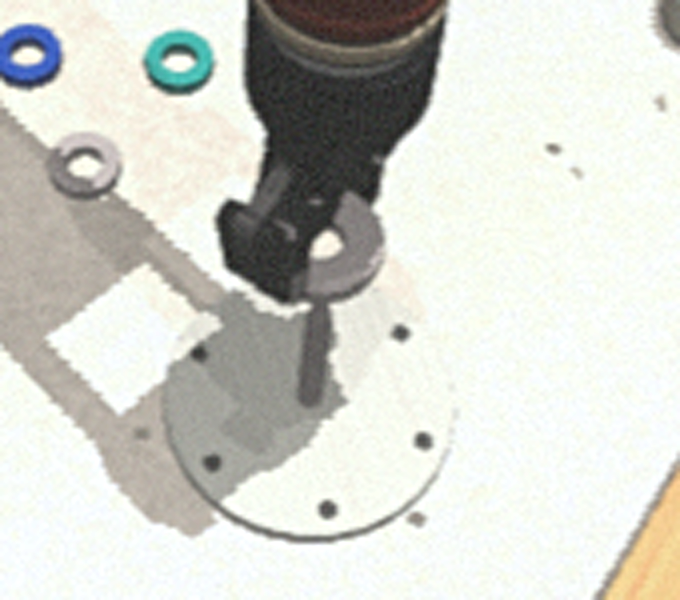

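```bash
python3 -c "
from m import *
print(ray(270+325/4-.4,150+243/4-.4,.186,'scene'), ray(270+311/4-.4,150+402/4-.4,.013,'scene'),manip.state()['tool_pos'])
m=manip.camera_model('scene');T=np.array(m['world_to_cam']);K=np.array(m['mtx'])
p=K@(T[:3]@[.6444,-.0702,.012,1]);p/=p[2];print('pred base crop',(p[:2]-[270,150]+.4)*4)
p=K@(T[:3]@[.6444,-.0702,.186,1]);p/=p[2];print('desired bore crop',(p[:2]-[270,150]+.4)*4)
"
```

```text
[646.08387341 -72.09089933] [647.63431207 -67.84908507] [ 0.64410864 -0.07535882  0.18030524]
pred base crop [303.58762012 402.92871869]
desired bore crop [324.12363253 238.30145944]
```

```bash
python3 -m crank '[{"x":0.05,"y":-0.5,"z":0,"turn":0},{"x":0,"y":0,"z":2,"turn":0},{"x":0,"y":0,"z":2,"turn":0},{"x":0,"y":0,"z":1,"turn":0},{"x":0,"y":0,"z":1,"turn":0}]'
python3 -m crank '[{"x":0,"y":0,"z":1,"turn":0},{"x":0,"y":0,"z":1,"turn":0},{"x":0,"y":0,"z":0.5,"turn":0},{"x":0,"y":0,"z":0,"turn":0},{"x":0,"y":0,"z":0,"turn":0}]'
```

```text
time: 6.1
tool_pos: [0.6447, -0.0693, 0.1196]
tool_rot: [-0.0, 1.0, 0.0, -0.0]
contact_force: [1.3, 0.0, -2.2]
gripper_width: 0.668
grasp_force: 64.9
time: 6.6
tool_pos: [0.6451, -0.0695, 0.0956]
tool_rot: [0.0, 1.0, 0.0, 0.0]
contact_force: [0.6, 0.9, -2.5]
gripper_width: 0.667
grasp_force: 64.9
```

```bash
python3 -m crank '[{"x":0,"y":0,"z":1,"turn":0},{"x":0,"y":0,"z":1,"turn":0},{"x":0,"y":0,"z":1,"turn":0},{"x":0,"y":0,"z":0.7,"turn":0},{"x":0,"y":0,"z":0,"turn":0}]'
python3 -m crank '[{"x":0,"y":0,"z":0,"turn":0},{"x":0,"y":0,"z":0,"turn":0},{"x":0,"y":0,"z":0,"turn":0},{"x":0,"y":0,"z":0,"turn":0},{"x":0,"y":0,"z":0,"turn":0}]' 100
python3 -m crank '[{"x":0,"y":0,"z":-3,"turn":0},{"x":0,"y":0,"z":-4,"turn":0},{"x":0,"y":0,"z":-5,"turn":0},{"x":0,"y":0,"z":0,"turn":0}]'
```

```text
time: 7.1
tool_pos: [0.6434, -0.0692, 0.056]
tool_rot: [-0.0, 1.0, 0.0, -0.002]
contact_force: [-0.9, -1.0, -2.2]
gripper_width: 0.666
grasp_force: 64.9
time: 7.6
tool_pos: [0.6452, -0.0696, 0.0589]
tool_rot: [0.0, 1.0, 0.0, 0.0]
contact_force: [-0.5, 0.3, 0.3]
gripper_width: 1.0
grasp_force: 0.0
time: 8.0
tool_pos: [0.6496, -0.0705, 0.1886]
tool_rot: [0.002, 1.0, 0.0, 0.008]
contact_force: [0.8, -0.0, 1.2]
gripper_width: 1.0
grasp_force: 0.0
```

```bash
python3 -m crank '[{"x":-2.7,"y":-4.4,"z":0,"turn":0},{"x":-2.7,"y":-4.4,"z":0,"turn":0},{"x":-2.7,"y":-4.4,"z":0,"turn":0},{"x":-2.7,"y":-4.4,"z":0,"turn":0},{"x":-2.7,"y":-4.4,"z":0,"turn":0}]' 85
python3 -m crank '[{"x":-2.7,"y":-4.4,"z":1,"turn":0},{"x":-2.7,"y":-4.4,"z":1,"turn":0},{"x":-2.7,"y":-4.4,"z":1,"turn":0},{"x":0,"y":0,"z":0,"turn":0},{"x":0,"y":0,"z":0,"turn":0}]'
python3 -c "
from m import *
to(427,285,36); save(5)
a=np.hstack([cv2.imread('pics/scene5.png')[200:300,290:420],cv2.imread('pics/top5.png')[120:220,270:400]]); cv2.imwrite('pics/crop5.png',cv2.convertScaleAbs(cv2.resize(a,None,fx=3,fy=3,interpolation=cv2.INTER_CUBIC),alpha=1.7))"
```

```text
time: 8.5
tool_pos: [0.5129, 0.1449, 0.1786]
tool_rot: [-0.0, 1.0, 0.0, 0.001]
contact_force: [0.6, 0.4, 0.6]
gripper_width: 0.852
grasp_force: 0.0
time: 9.0
tool_pos: [0.4362, 0.2696, 0.1497]
tool_rot: [0.0, 1.0, 0.002, 0.0]
contact_force: [-0.4, 1.0, 0.3]
gripper_width: 0.851
grasp_force: 0.0
shift cm [-0.92 -1.54 11.37] yaw 0.0035 t 9.0
```

View pics/crop5.png

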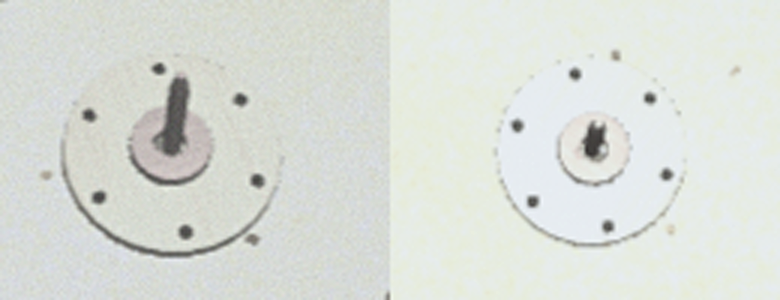

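The wide washer lies flat on the table around the spindle (scene crop (171,148), top crop (594,148)). Next is the drum.

```bash
python3 -m crank '[{"x":-0.9,"y":-1.5,"z":1,"turn":0},{"x":0,"y":0,"z":1,"turn":0},{"x":0,"y":0,"z":1,"turn":0},{"x":0,"y":0,"z":0,"turn":0},{"x":0,"y":0,"z":0,"turn":0}]'
python3 -c "
from m import *
to(427,285,36)"
```

```text
time: 9.6
tool_pos: [0.4281, 0.2831, 0.1194]
tool_rot: [0.0, 1.0, -0.0, -0.0]
contact_force: [-0.9, -0.4, -0.6]
gripper_width: 0.849
grasp_force: 0.0
shift cm [-0.1  -0.19  8.34] yaw -0.0004 t 9.6
```

```bash
python3 -m crank '[{"x":-0.1,"y":-0.2,"z":2,"turn":0},{"x":0,"y":0,"z":2,"turn":0},{"x":0,"y":0,"z":2,"turn":0},{"x":0,"y":0,"z":2.3,"turn":0},{"x":0,"y":0,"z":0,"turn":0}]'
python3 -m crank '[{"x":0,"y":0,"z":0,"turn":0},{"x":0,"y":0,"z":0,"turn":0},{"x":0,"y":0,"z":0,"turn":0},{"x":0,"y":0,"z":0,"turn":0},{"x":0,"y":0,"z":0,"turn":0}]' 40
python3 -m crank '[{"x":0,"y":0,"z":-2,"turn":0},{"x":0,"y":0,"z":-4,"turn":0},{"x":0,"y":0,"z":-4,"turn":0},{"x":0,"y":0,"z":-4,"turn":0},{"x":0,"y":0,"z":-3,"turn":0}]'
```

```text
time: 10.1
tool_pos: [0.4248, 0.2846, 0.034]
tool_rot: [0.001, 1.0, 0.0, -0.003]
contact_force: [-0.0, -0.1, -0.4]
gripper_width: 0.851
grasp_force: 0.0
time: 10.6
tool_pos: [0.4283, 0.2866, 0.0388]
tool_rot: [-0.001, 1.0, 0.0, 0.002]
contact_force: [0.0, 0.6, 6.5]
gripper_width: 0.552
grasp_force: 62.7
time: 11.1
tool_pos: [0.427, 0.2861, 0.2093]
tool_rot: [-0.0, 1.0, 0.0, 0.001]
contact_force: [0.1, 0.5, -2.2]
gripper_width: 0.559
grasp_force: 62.7
```

```bash
python3 -m crank '[{"x":2.4,"y":4,"z":0,"turn":0},{"x":2.4,"y":4,"z":0,"turn":0},{"x":2.4,"y":4,"z":0,"turn":0},{"x":2.4,"y":4,"z":0,"turn":0},{"x":2.4,"y":4,"z":0,"turn":0}]'
python3 -m crank '[{"x":2.4,"y":4,"z":0,"turn":0},{"x":2.4,"y":4,"z":0,"turn":0},{"x":2.4,"y":4,"z":0,"turn":0},{"x":2.4,"y":3.5,"z":0,"turn":0},{"x":0,"y":0,"z":0,"turn":0}]'
python3 -m crank '[{"x":0,"y":0,"z":0,"turn":0},{"x":0,"y":0,"z":0,"turn":0},{"x":0,"y":0,"z":0,"turn":0}]'
python3 -c "
from m import *
to(645,-70,150);save(6);to(645,-70,150)
a=cv2.imread('pics/scene6.png')[140:290,260:430]; cv2.imwrite('pics/crop6.png',cv2.convertScaleAbs(cv2.resize(a,None,fx=4,fy=4,interpolation=cv2.INTER_CUBIC),alpha=1.7))"
```

```text
time: 11.6
tool_pos: [0.5471, 0.0844, 0.2062]
tool_rot: [-0.0, 1.0, 0.0, -0.0]
contact_force: [1.2, 0.3, -1.3]
gripper_width: 0.556
grasp_force: 62.7
time: 12.1
tool_pos: [0.6443, -0.0733, 0.2055]
tool_rot: [0.001, 1.0, -0.002, -0.0]
contact_force: [-0.1, 0.4, -2.4]
gripper_width: 0.559
grasp_force: 62.8
time: 12.4
tool_pos: [0.6424, -0.0676, 0.2066]
tool_rot: [-0.0, 1.0, 0.001, -0.0]
contact_force: [-0.1, 0.1, -1.8]
gripper_width: 0.558
grasp_force: 62.8
shift cm [0.26 0.24 5.66] yaw 0.0023 t 12.4
shift cm [0.23 0.23 5.69] yaw 0.0024 t 12.5
```

View pics/crop6.png

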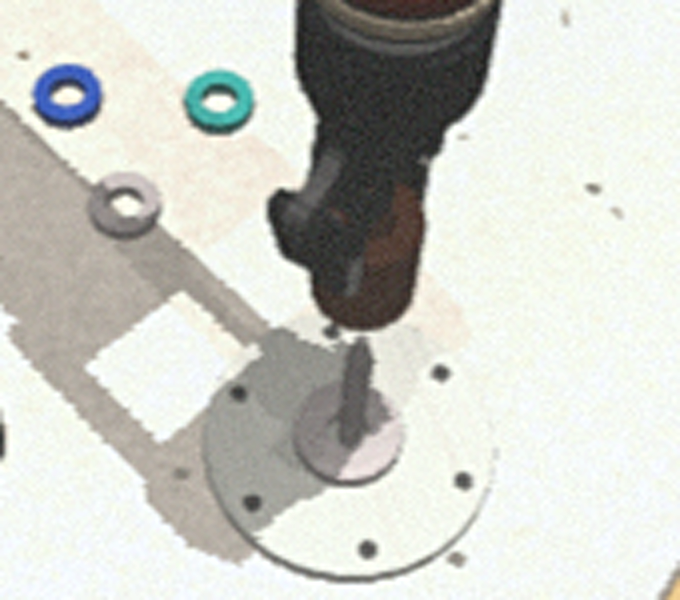

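The drum hangs upright over the spindle: bottom rim spans crop x≈312 to 411, lowest at y≈331. I'll check it against projection.

```bash
python3 -c "
from m import *
m=manip.camera_model('scene');T=np.array(m['world_to_cam']);K=np.array(m['mtx'])
def pj(x,y,z):
    p=T[:3]@np.vstack([x,y,z,np.ones_like(x)]);p=K@p;p=p[:2]/p[2];return (p-np.array([[260],[140]])+.5)*4
t=np.linspace(0,6.28,90)
for c in [(.6425,-.0677),(.6475,-.0677),(.6425,-.0627)]:
    p=pj(c[0]+.025*np.cos(t),c[1]+.025*np.sin(t),.169+0*t);print('bottom rim u',p[0].min().round(),p[0].max().round(),'vmax',p[1].max().round())
p=pj(.6445+.08*np.cos(t),-.0702+.08*np.sin(t),.012+0*t);print('table u',p[0].min().round(),p[0].max().round(),'v',p[1].min().round(),p[1].max().round())
"
```

```text
bottom rim u 308.0 415.0 vmax 338.0
bottom rim u 317.0 424.0 vmax 344.0
bottom rim u 314.0 421.0 vmax 331.0
table u 198.0 491.0 v 316.0 583.0
```

```bash
python3 -m crank '[{"x":0.4,"y":0.23,"z":1,"turn":0},{"x":0,"y":0,"z":2,"turn":0},{"x":0,"y":0,"z":1,"turn":0},{"x":0,"y":0,"z":1,"turn":0},{"x":0,"y":0,"z":1,"turn":0}]'
python3 -m crank '[{"x":0,"y":0,"z":1,"turn":0},{"x":0,"y":0,"z":1,"turn":0},{"x":0,"y":0,"z":0.5,"turn":0},{"x":0,"y":0,"z":0,"turn":0},{"x":0,"y":0,"z":0,"turn":0}]'
```

```text
time: 13.0
tool_pos: [0.6471, -0.0711, 0.146]
tool_rot: [-0.0, 1.0, 0.0, -0.0]
contact_force: [0.3, 0.1, -2.1]
gripper_width: 0.557
grasp_force: 62.8
time: 13.5
tool_pos: [0.6473, -0.0712, 0.122]
tool_rot: [0.0, 1.0, 0.0, 0.0]
contact_force: [-0.5, -0.0, -1.5]
gripper_width: 0.557
grasp_force: 62.8
```

```bash
python3 -m crank '[{"x":0,"y":-0.1,"z":1,"turn":0},{"x":0,"y":0,"z":1,"turn":0},{"x":0,"y":0,"z":1,"turn":0},{"x":0,"y":0,"z":1,"turn":0},{"x":0,"y":0,"z":0,"turn":0}]'
python3 -m crank '[{"x":0,"y":0,"z":1,"turn":0},{"x":0,"y":0,"z":0.6,"turn":0},{"x":0,"y":0,"z":0.2,"turn":0},{"x":0,"y":0,"z":0,"turn":0},{"x":0,"y":0,"z":0,"turn":0}]'
```

```text
time: 14.0
tool_pos: [0.6453, -0.0698, 0.0788]
tool_rot: [-0.001, 1.0, 0.0, -0.002]
contact_force: [-0.7, -0.6, -2.6]
gripper_width: 0.554
grasp_force: 62.8
time: 14.5
tool_pos: [0.6474, -0.0702, 0.0641]
tool_rot: [0.0, 1.0, 0.0, 0.0]
contact_force: [-0.4, -0.1, -2.0]
gripper_width: 0.557
grasp_force: 62.9
```

```bash
python3 -m crank '[{"x":0,"y":0,"z":0.15,"turn":0},{"x":0,"y":0,"z":0,"turn":0},{"x":0,"y":0,"z":0,"turn":0}]'
python3 -m crank '[{"x":0,"y":0,"z":0,"turn":0},{"x":0,"y":0,"z":0,"turn":0},{"x":0,"y":0,"z":0,"turn":0},{"x":0,"y":0,"z":0,"turn":0},{"x":0,"y":0,"z":0,"turn":0}]' 80
python3 -m crank '[{"x":0,"y":0,"z":-2,"turn":0},{"x":0,"y":0,"z":-3,"turn":0},{"x":0,"y":0,"z":-4,"turn":0},{"x":0,"y":0,"z":-4,"turn":0},{"x":0,"y":0,"z":0,"turn":0}]'
python3 -c "
from m import *
to(450.5,-16,100)"
```

```text
time: 14.8
tool_pos: [0.6475, -0.0703, 0.0629]
tool_rot: [0.0, 1.0, 0.0, 0.001]
contact_force: [0.2, 0.4, 0.8]
gripper_width: 0.556
grasp_force: 63.0
time: 15.3
tool_pos: [0.6471, -0.0702, 0.0623]
tool_rot: [-0.0, 1.0, 0.0, 0.0]
contact_force: [0.9, 0.7, -0.5]
gripper_width: 0.799
grasp_force: 0.0
time: 15.8
tool_pos: [0.651, -0.071, 0.2009]
tool_rot: [0.001, 1.0, 0.0, 0.007]
contact_force: [0.8, 0.1, 1.1]
gripper_width: 0.798
grasp_force: 0.0
shift cm [-20.18  -5.55   9.81] yaw 0.0009 t 15.8
```

```bash
python3 -m crank '[{"x":-4,"y":-1.1,"z":0,"turn":0},{"x":-4,"y":-1.1,"z":0,"turn":0},{"x":-4,"y":-1.1,"z":0,"turn":0},{"x":-4,"y":-1.1,"z":2,"turn":0},{"x":-4,"y":-1.1,"z":2,"turn":0}]' 70
python3 -m crank '[{"x":0,"y":0,"z":3,"turn":0},{"x":0,"y":0,"z":3,"turn":0},{"x":0,"y":0,"z":0,"turn":0},{"x":0,"y":0,"z":0,"turn":0},{"x":0,"y":0,"z":0,"turn":0}]'
python3 -c "
from m import *
to(450.5,-16,0); save(7);to(450.5,-16,0)
a=np.hstack([cv2.imread('pics/scene7.png')[200:300,290:420],cv2.imread('pics/top7.png')[120:220,270:400]]); cv2.imwrite('pics/crop7.png',cv2.convertScaleAbs(cv2.resize(a,None,fx=3,fy=3,interpolation=cv2.INTER_CUBIC),alpha=1.7))"
```

```text
time: 16.3
tool_pos: [0.4458, -0.015, 0.1518]
tool_rot: [0.0, 1.0, 0.0, 0.001]
contact_force: [-0.8, 0.5, 0.5]
gripper_width: 0.699
grasp_force: 0.0
time: 16.8
tool_pos: [0.4484, -0.0156, 0.094]
tool_rot: [0.0, 1.0, 0.0, 0.001]
contact_force: [0.3, -0.3, 0.0]
gripper_width: 0.699
grasp_force: 0.0
shift cm [0.18 0.03 9.4 ] yaw 0.0007 t 16.8
shift cm [0.16 0.03 9.42] yaw 0.0007 t 16.9
```

View pics/crop7.png

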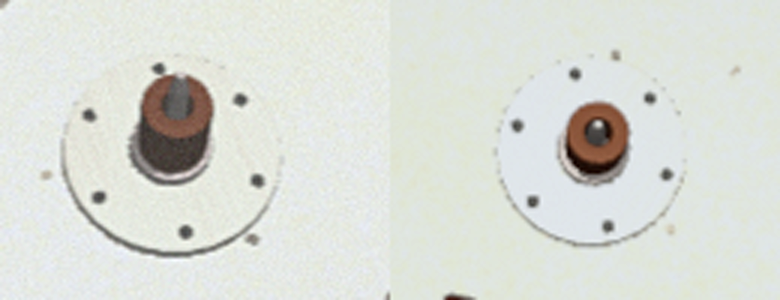

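The drum stands upright on the washer, with the spindle tip showing in its bore (scene crop (180,85), top crop (598,130)). Next is the small washer.

```bash
python3 -m crank '[{"x":0.18,"y":0,"z":2,"turn":0},{"x":0,"y":0,"z":2,"turn":0},{"x":0,"y":0,"z":2,"turn":0},{"x":0,"y":0,"z":2,"turn":0},{"x":0,"y":0,"z":0.5,"turn":0}]'
python3 -m crank '[{"x":0,"y":0,"z":0.6,"turn":0},{"x":0,"y":0,"z":0,"turn":0},{"x":0,"y":0,"z":0,"turn":0}]'
python3 -m crank '[{"x":0,"y":0,"z":0,"turn":0},{"x":0,"y":0,"z":0,"turn":0},{"x":0,"y":0,"z":0,"turn":0},{"x":0,"y":0,"z":0,"turn":0},{"x":0,"y":0,"z":0,"turn":0}]' 35
python3 -m crank '[{"x":0,"y":0,"z":-2,"turn":0},{"x":0,"y":0,"z":-4,"turn":0},{"x":0,"y":0,"z":-4,"turn":0},{"x":0,"y":0,"z":-4,"turn":0},{"x":0,"y":0,"z":-4,"turn":0}]'
python3 -c "
from m import *
to(645,-70,180)"
```

```text
time: 17.4
tool_pos: [0.4481, -0.0152, 0.0061]
tool_rot: [-0.0, 1.0, 0.0, -0.001]
contact_force: [-0.5, -0.4, 0.2]
gripper_width: 0.696
grasp_force: 0.0
time: 17.7
tool_pos: [0.4498, -0.0155, 0.0023]
tool_rot: [0.0, 1.0, 0.0, 0.001]
contact_force: [-0.1, -0.3, -0.8]
gripper_width: 0.703
grasp_force: 0.0
time: 18.2
tool_pos: [0.45, -0.0155, 0.003]
tool_rot: [0.0, 1.0, 0.0, 0.001]
contact_force: [-2.5, 1.2, 5.6]
gripper_width: 0.473
grasp_force: 59.6
time: 18.7
tool_pos: [0.4485, -0.0153, 0.1832]
tool_rot: [0.0, 1.0, 0.0, 0.0]
contact_force: [0.2, 0.8, -1.9]
gripper_width: 0.475
grasp_force: 61.0
shift cm [19.65  5.49  0.33] yaw 0.0008 t 18.7
```

```bash
python3 -m crank '[{"x":3.9,"y":1.1,"z":0,"turn":0},{"x":3.9,"y":1.1,"z":0,"turn":0},{"x":3.9,"y":1.1,"z":0,"turn":0},{"x":3.9,"y":1.1,"z":0,"turn":0},{"x":3.9,"y":1.1,"z":0,"turn":0}]'
python3 -m crank '[{"x":0,"y":0,"z":0,"turn":0},{"x":0,"y":0,"z":0,"turn":0},{"x":0,"y":0,"z":0,"turn":0}]'
python3 -c "
from m import *
to(645,-70,180);save(8)
a=cv2.imread('pics/scene8.png')[140:290,260:430]; cv2.imwrite('pics/crop8.png',cv2.convertScaleAbs(cv2.resize(a,None,fx=4,fy=4,interpolation=cv2.INTER_CUBIC),alpha=1.7))"
```

```text
time: 19.2
tool_pos: [0.6453, -0.0706, 0.1813]
tool_rot: [0.0, 1.0, 0.0, 0.0]
contact_force: [-0.3, 0.3, -0.3]
gripper_width: 0.474
grasp_force: 61.0
time: 19.5
tool_pos: [0.6431, -0.0699, 0.1813]
tool_rot: [-0.0, 1.0, 0.0, -0.0]
contact_force: [-0.5, 0.1, -0.6]
gripper_width: 0.477
grasp_force: 61.0
shift cm [0.19 0.01 0.13] yaw 0.001 t 19.5
```

View pics/crop8.png

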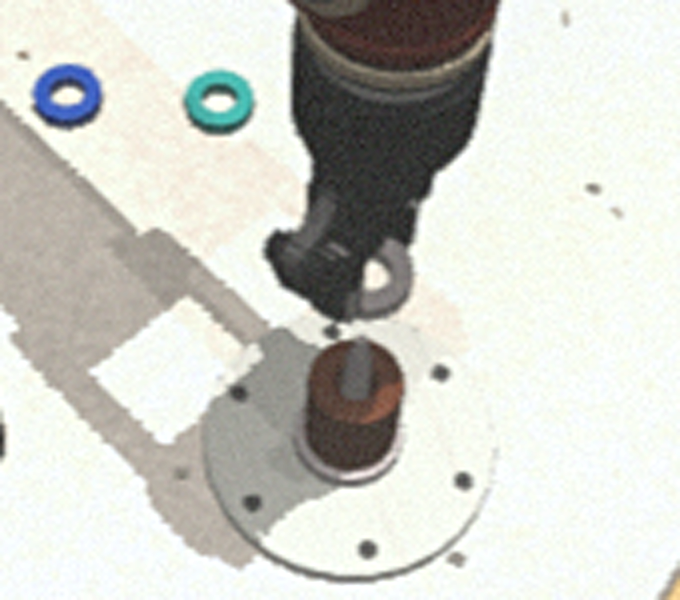

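The small washer is held over the drum: right edge at crop x≈413, lowest at y≈319, bore at about (376,277). I'll compare with projection.

```bash
python3 -c "
from m import *
m=manip.camera_model('scene');T=np.array(m['world_to_cam']);K=np.array(m['mtx'])
def pj(x,y,z):
    p=T[:3]@np.vstack([x,y,z,np.ones_like(x)]);p=K@p;p=p[:2]/p[2];return (p-np.array([[260],[140]])+.5)*4+np.array([[4],[-4]])
t=np.linspace(0,6.28,90)
for c in [(.6431,-.0699),(.6481,-.0699),(.6431,-.0649)]:
    p=pj(c[0]+.022*np.cos(t),c[1]+.022*np.sin(t),.178+0*t);q=pj(c[0]+.022*np.cos(t),c[1]+.022*np.sin(t),.19+0*t);b=pj(c[0]+.011*np.cos(t),c[1]+.011*np.sin(t),.19+0*t)
    print('umax',p[0].max().round(),q[0].max().round(),'vmax',p[1].max().round(),'bore top: umax',b[0].max().round(),'v',b[1].min().round(),b[1].max().round())
"
```

```text
umax 413.0 415.0 vmax 323.0 bore top: umax 391.0 v 248.0 289.0
umax 422.0 425.0 vmax 329.0 bore top: umax 400.0 v 253.0 294.0
umax 419.0 421.0 vmax 315.0 bore top: umax 397.0 v 240.0 281.0
```

```bash
python3 -m crank '[{"x":0.25,"y":0,"z":1,"turn":0},{"x":0,"y":0,"z":2,"turn":0},{"x":0,"y":0,"z":1,"turn":0},{"x":0,"y":0,"z":1,"turn":0},{"x":0,"y":0,"z":1,"turn":0}]'
python3 -m crank '[{"x":0,"y":0,"z":1,"turn":0},{"x":0,"y":0,"z":1,"turn":0},{"x":0,"y":0,"z":0.5,"turn":0},{"x":0,"y":0,"z":0,"turn":0},{"x":0,"y":0,"z":0,"turn":0}]'
python3 -c "
from m import *
to(645,-70,87)"
```

```text
time: 20.1
tool_pos: [0.6462, -0.0701, 0.1206]
tool_rot: [-0.0, 1.0, 0.0, 0.0]
contact_force: [0.4, 0.1, -1.8]
gripper_width: 0.48
grasp_force: 61.0
time: 20.6
tool_pos: [0.6466, -0.0702, 0.0965]
tool_rot: [0.0, 1.0, 0.0, 0.0]
contact_force: [0.8, 0.9, -0.9]
gripper_width: 0.48
grasp_force: 61.0
shift cm [-0.16 -0.02  0.95] yaw 0.0008 t 20.6
```

```bash
python3 -m crank '[{"x":0,"y":0,"z":0.4,"turn":0},{"x":0,"y":0,"z":0.35,"turn":0},{"x":0,"y":0,"z":0,"turn":0},{"x":0,"y":0,"z":0,"turn":0}]'
python3 -m crank '[{"x":0,"y":0,"z":0,"turn":0},{"x":0,"y":0,"z":0,"turn":0},{"x":0,"y":0,"z":0,"turn":0},{"x":0,"y":0,"z":0,"turn":0},{"x":0,"y":0,"z":0,"turn":0}]' 70
python3 -m crank '[{"x":0,"y":0,"z":-2,"turn":0},{"x":0,"y":0,"z":-3,"turn":0},{"x":0,"y":0,"z":-4,"turn":0},{"x":0,"y":0,"z":-2,"turn":0},{"x":0,"y":0,"z":0,"turn":0}]'
python3 -c "
from m import *
to(436,-285,100)"
```

```text
time: 21.0
tool_pos: [0.6463, -0.0702, 0.0886]
tool_rot: [-0.0, 1.0, 0.0, -0.0]
contact_force: [-1.0, -0.2, -0.8]
gripper_width: 0.477
grasp_force: 61.0
time: 21.5
tool_pos: [0.6464, -0.0702, 0.0889]
tool_rot: [0.0, 1.0, 0.0, 0.0]
contact_force: [0.5, -0.3, 0.2]
gripper_width: 0.698
grasp_force: 0.0
time: 22.0
tool_pos: [0.6488, -0.0707, 0.2041]
tool_rot: [0.001, 1.0, 0.0, 0.004]
contact_force: [1.7, 0.5, -0.4]
gripper_width: 0.7
grasp_force: 0.0
shift cm [-21.39  21.39  10.27] yaw 0.0009 t 22.0
```

```bash
python3 -m crank '[{"x":-3.6,"y":3.6,"z":0,"turn":0},{"x":-3.6,"y":3.6,"z":0,"turn":0},{"x":-3.6,"y":3.6,"z":0,"turn":0},{"x":-3.6,"y":3.6,"z":0,"turn":0},{"x":-3.6,"y":3.6,"z":1,"turn":0}]' 60
python3 -m crank '[{"x":-3.3,"y":3.3,"z":2,"turn":0},{"x":0,"y":0,"z":3,"turn":0},{"x":0,"y":0,"z":2,"turn":0},{"x":0,"y":0,"z":0,"turn":0},{"x":0,"y":0,"z":0,"turn":0}]'
python3 -c "
from m import *
to(436,-285,12); save(9);to(436,-285,12)
a=np.hstack([cv2.imread('pics/scene9.png')[200:300,290:420],cv2.imread('pics/top9.png')[120:220,270:400]]); cv2.imwrite('pics/crop9.png',cv2.convertScaleAbs(cv2.resize(a,None,fx=3,fy=3,interpolation=cv2.INTER_CUBIC),alpha=1.7))"
```

```text
time: 22.5
tool_pos: [0.469, -0.2475, 0.1888]
tool_rot: [0.0, 1.0, 0.001, 0.0]
contact_force: [-0.2, -0.7, -0.6]
gripper_width: 0.605
grasp_force: 0.0
time: 23.0
tool_pos: [0.4374, -0.2785, 0.1185]
tool_rot: [-0.001, 1.0, 0.0, -0.001]
contact_force: [-0.3, 0.1, 0.4]
gripper_width: 0.596
grasp_force: 0.0
shift cm [-0.13  0.67 10.65] yaw 0.0009 t 23.0
shift cm [-0.29  0.57 10.86] yaw 0.0014 t 23.1
```

View pics/crop9.png

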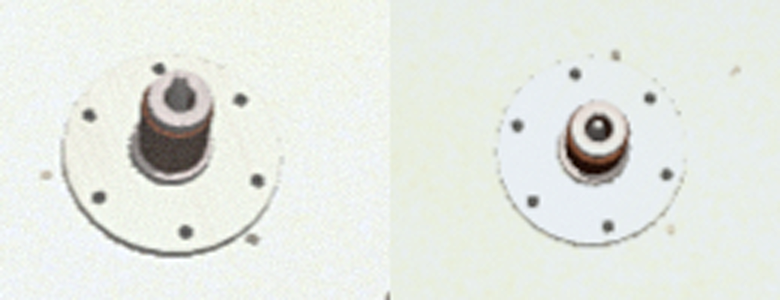

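The small washer sits flat on the drum (scene crop (180,98), top crop (599,127)) with the spindle in its bore. Next is the cap.

```bash
python3 -m crank '[{"x":-0.25,"y":0.57,"z":1,"turn":0},{"x":0,"y":0,"z":2,"turn":0},{"x":0,"y":0,"z":2,"turn":0},{"x":0,"y":0,"z":0,"turn":0},{"x":0,"y":0,"z":0,"turn":0}]'
python3 -c "
from m import *
to(436,-285,12)"
```

```text
time: 23.6
tool_pos: [0.4355, -0.2848, 0.0696]
tool_rot: [0.0, 1.0, 0.001, -0.0]
contact_force: [1.3, 0.2, 0.5]
gripper_width: 0.599
grasp_force: 0.0
shift cm [0.05 0.02 5.76] yaw 0.001 t 23.6
```

```bash
python3 -m crank '[{"x":0,"y":0,"z":2,"turn":0},{"x":0,"y":0,"z":2,"turn":0},{"x":0,"y":0,"z":1.7,"turn":0},{"x":0,"y":0,"z":0,"turn":0},{"x":0,"y":0,"z":0,"turn":0}]'
python3 -m crank '[{"x":0,"y":0,"z":0,"turn":0},{"x":0,"y":0,"z":0,"turn":0},{"x":0,"y":0,"z":0,"turn":0},{"x":0,"y":0,"z":0,"turn":0},{"x":0,"y":0,"z":0,"turn":0}]' 25
python3 -m crank '[{"x":0,"y":0,"z":-2,"turn":0},{"x":0,"y":0,"z":-4,"turn":0},{"x":0,"y":0,"z":-4,"turn":0},{"x":0,"y":0,"z":-4,"turn":0},{"x":0,"y":0,"z":-4,"turn":0}]'
python3 -c "
from m import *
to(645,-70,180)"
```

```text
time: 24.1
tool_pos: [0.4362, -0.2853, 0.0137]
tool_rot: [0.001, 1.0, 0.0, 0.001]
contact_force: [-0.6, 0.1, 0.2]
gripper_width: 0.603
grasp_force: 0.0
time: 24.6
tool_pos: [0.4368, -0.2859, 0.0146]
tool_rot: [0.001, 1.0, 0.0, 0.001]
contact_force: [0.1, 0.3, 6.5]
gripper_width: 0.37
grasp_force: 59.8
time: 25.1
tool_pos: [0.4351, -0.2844, 0.1942]
tool_rot: [0.0, 1.0, 0.0, 0.0]
contact_force: [0.2, -0.7, -0.5]
gripper_width: 0.379
grasp_force: 59.5
shift cm [ 21.   -21.43   1.42] yaw 0.0008 t 25.1
```

```bash
python3 -m crank '[{"x":3,"y":-3.1,"z":0,"turn":0},{"x":3,"y":-3.1,"z":0,"turn":0},{"x":3,"y":-3.1,"z":0,"turn":0},{"x":3,"y":-3.1,"z":0,"turn":0},{"x":3,"y":-3.1,"z":0,"turn":0}]'
python3 -m crank '[{"x":3,"y":-3,"z":0,"turn":0},{"x":3,"y":-3,"z":0,"turn":0},{"x":0,"y":0,"z":0,"turn":0},{"x":0,"y":0,"z":0,"turn":0},{"x":0,"y":0,"z":0,"turn":0}]'
python3 -c "
from m import *
to(645,-70,180);save(10);to(645,-70,180)
a=cv2.imread('pics/scene10.png')[140:290,260:430]; cv2.imwrite('pics/crop10.png',cv2.convertScaleAbs(cv2.resize(a,None,fx=4,fy=4,interpolation=cv2.INTER_CUBIC),alpha=2))"
```

```text
time: 25.6
tool_pos: [0.5862, -0.1281, 0.1927]
tool_rot: [0.0, 1.0, 0.0, 0.0]
contact_force: [0.5, -0.0, -0.0]
gripper_width: 0.37
grasp_force: 59.6
time: 26.1
tool_pos: [0.6447, -0.0699, 0.1923]
tool_rot: [0.0, 1.0, 0.0, -0.0]
contact_force: [-0.6, 0.1, -0.4]
gripper_width: 0.372
grasp_force: 59.6
shift cm [0.03 0.01 1.23] yaw 0.0003 t 26.1
shift cm [ 0.04 -0.04  1.25] yaw -0.0006 t 26.2
```

View pics/crop10.png

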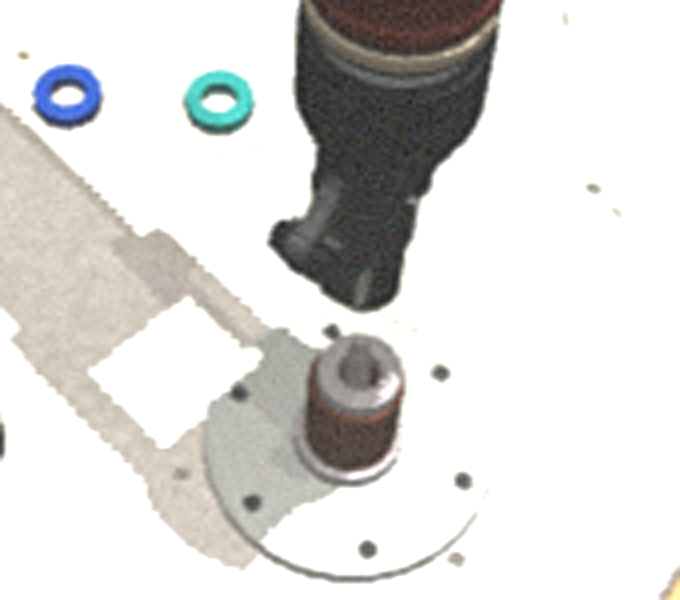

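The cap hangs upright over the stack (right edge at crop x≈400, lowest at y≈310), about 2 mm short in x. I'll nudge it +x and lower it.

```bash
python3 -m crank '[{"x":0.25,"y":0,"z":1,"turn":0},{"x":0,"y":0,"z":2,"turn":0},{"x":0,"y":0,"z":1,"turn":0},{"x":0,"y":0,"z":1,"turn":0},{"x":0,"y":0,"z":0,"turn":0}]'
python3 -m crank '[{"x":0,"y":0,"z":1,"turn":0},{"x":0,"y":0,"z":1,"turn":0},{"x":0,"y":0,"z":0.5,"turn":0},{"x":0,"y":0,"z":0,"turn":0},{"x":0,"y":0,"z":0,"turn":0}]'
python3 -c "
from m import *
to(647,-70,110)"
```

```text
time: 26.7
tool_pos: [0.6465, -0.0695, 0.1401]
tool_rot: [-0.0, 1.0, 0.0, -0.002]
contact_force: [0.3, 0.1, -1.0]
gripper_width: 0.372
grasp_force: 59.6
time: 27.2
tool_pos: [0.6478, -0.0695, 0.1174]
tool_rot: [0.0, 1.0, 0.0, -0.0]
contact_force: [1.0, 0.2, -0.2]
gripper_width: 0.377
grasp_force: 59.6
shift cm [-0.08  0.05  0.74] yaw 0.0008 t 27.2
```

```bash
python3 -m crank '[{"x":-0.1,"y":0,"z":0.3,"turn":0},{"x":0,"y":0,"z":0.3,"turn":0},{"x":0,"y":0,"z":0,"turn":0},{"x":0,"y":0,"z":0,"turn":0}]'
python3 -m crank '[{"x":0,"y":0,"z":0,"turn":0},{"x":0,"y":0,"z":0,"turn":0},{"x":0,"y":0,"z":0,"turn":0},{"x":0,"y":0,"z":0,"turn":0},{"x":0,"y":0,"z":0,"turn":0}]' 65
python3 -m crank '[{"x":0,"y":0,"z":-2,"turn":0},{"x":0,"y":0,"z":-3,"turn":0},{"x":0,"y":0,"z":-4,"turn":0},{"x":0,"y":0,"z":-2,"turn":0},{"x":0,"y":0,"z":0,"turn":0}]'
python3 -m crank '[{"x":-4,"y":0,"z":0,"turn":0},{"x":-4,"y":0,"z":0,"turn":0},{"x":-4,"y":0,"z":0,"turn":0},{"x":-4,"y":0,"z":0,"turn":0},{"x":0,"y":0,"z":0,"turn":0}]'
python3 -c "
from m import *
save(11)
X,d=cloud('scene',11)
p=X[200:300,290:420].reshape(-1,3); p=p[(np.hypot(p[:,0]-.645,p[:,1]+.07)<.014)]; print('top z',np.percentile(p[:,2],[50,75,95]))
a=np.hstack([cv2.imread('pics/scene11.png')[200:300,290:420],cv2.imread('pics/top11.png')[120:220,270:400]]); cv2.imwrite('pics/crop11.png',cv2.convertScaleAbs(cv2.resize(a,None,fx=3,fy=3,interpolation=cv2.INTER_CUBIC),alpha=1.7))"
```

```text
time: 27.6
tool_pos: [0.6467, -0.0695, 0.1114]
tool_rot: [-0.0, 1.0, 0.0, -0.0]
contact_force: [-1.1, 0.3, -0.6]
gripper_width: 0.372
grasp_force: 59.6
time: 28.1
tool_pos: [0.6468, -0.0695, 0.1115]
tool_rot: [0.0, 1.0, 0.0, 0.0]
contact_force: [0.2, -0.4, 0.3]
gripper_width: 0.647
grasp_force: 0.0
time: 28.6
tool_pos: [0.649, -0.07, 0.2268]
tool_rot: [0.001, 1.0, 0.0, 0.004]
contact_force: [-0.0, -0.2, 0.7]
gripper_width: 0.649
grasp_force: 0.0
time: 29.1
tool_pos: [0.482, -0.0688, 0.2182]
tool_rot: [-0.001, 1.0, 0.0, -0.003]
contact_force: [-0.4, -0.1, -0.3]
gripper_width: 0.647
grasp_force: 0.0
top z [0.13594048 0.13683198 0.13802332]
```

View pics/crop11.png

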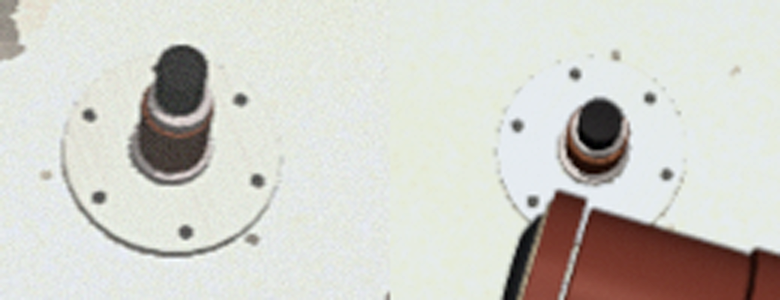

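The stack is complete: washer, drum, washer, then cap upright at scene crop (181,80). The cap's top measures z = 136 mm, exactly 12+12+60+12+40. Handing in.

```bash
python3 -c "
from plant import manip
print(manip.job_done())"
```

```text
the job is handed in; nothing more can be done
None
```

The job is handed in at about 29 s: wide washer, thick drum, small washer and cap are stacked on the spindle in that order and fully seated (cap top at 136 mm, as the sizes require), and the thin drum, tin and clamp were left alone.

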